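# Brake lever check on the paper-roll stand

## Robot

A 6-joint arm with a two-finger parallel gripper is mounted at the origin on the work surface. World frame = base frame: x ahead of the robot, y to its left, z up, the work surface at z = 0. Lengths are in m, angles in degrees, forces in N, time in s.
With the tool pointing down it reaches from about 0.35 to 0.875 m from the base axis. Payload 4.2 kg.
Tool frame: the origin (TCP) lies midway between the tips of the shut fingers; the grasp point (between the pads) lies 19 mm behind it; z points along the fingers, y is the direction in which the jaws open and shut (so a half turn about z gives the same grasp; the last joint's range is limited). The gripper opens to 87 mm and grips with 3 to 60 N. Pads are 19 mm wide; open, the fingers measure 117 mm over their backs; the gripper's body (75 mm by 190 mm) begins 51 mm behind the grasp point.
Start: joints at [-51.704, 22.042, 0.453, 0, -68.411, -14.817], TCP at [0.249, -0.573, 0.223] pointing down, gripper open.
Joint ranges: [-179.83, 179.83], [-69.29, 118.12], [-61.27, 80.66], [-181.25, 117.63], [-171.15, -9.14], [-177.46, 177.46]. Speed limits (degrees/s): [159.86, 159.86, 180, 180, 180, 180].

## Interface

Orientations are given as a 3x3 rotation matrix whose columns are the frame's x, y, z axes.
In Python, from station import r gives the robot as it stands.
- The arm moves only by the tool play_rows, never from a script. Its argument "commands" is a list that holds one entry, the list of rows, each a list of 7 numbers: the shift along the world's x, y, z in m, then the turn, a rotation vector about the world's x, y, z in rad, then the closure, from 0 (fully open) to 1 (shut). A call has 1 to 5 rows; each row is the pose to reach, as a shift and turn from the pose commanded when the call began; what a row does not reach only later rows make up. A row lasts 1/10 s, in which the tool goes at most 50 mm and 8.59 degrees, less where a joint would pass 70% of its speed; a pose out of reach is approached as far as the arm can. A call with a gripper value outside its range is refused whole. The fingers move at their own pace and stop on an object; the grip force is fixed at half the most. Time passes only in rows, so rows that repeat a pose let the fingers close. It gives the time, the measured TCP pose, the force and the opening at its end, in the units of the state.
- r.sense(): the state, without advancing time (a new reading comes with each control period).
- r.capture(name): name is "side" or "top"; returns a dict with "image" (400x640x3 uint8, red, green, blue), "range_z" (400x640 float32, m along the optical axis (not along the pixel's ray), 0 where there is no reading), "intrinsics" (3x3 intrinsics, pixels), "extrinsics" (4x4, takes a point from camera to world coordinates). Camera axes: x right, y up, looking along -z (the intrinsics and any distortion apply to the point x, -y, -z); pixel columns grow to the right and rows downward; lengths in m; the calibration is good to about 2 mm. A picture is of the moment at which its call begins.
- r.finish_job(): hands the job in, once; it reports no verdict.
The state is a dict: "time_s": time; "joints": joint angles; "joint_velocities": joint speeds; "effort": joint torques, N m; "tcp_pos": TCP position; "ee_rot": TCP orientation; "wrist_force": force on the tool from outside, world axes, zero at the start; "moment": the same for the moment, N m; "gripper_width": opening from 0.0 (shut) to 1.0 (fully open).
Only numpy, scipy, OpenCV 4.12 (cv2) and the standard library are available. Lean on these libraries where they do the work, as an engineer would, in place of code of your own. Each camera call takes 0.05 s, during which the arm holds its last target. There are 200 camera calls.

## Task

Check the paper-roll brake: with the backs of the fingers, press the long brake lever in towards its grip bar until it comes firmly up against its stop, keep it there for a full second, and let it come all the way back out. Then press it in to its stop a second time and finish while still holding it there, so that the gap left to the bar can be seen. Do not force it, do not grip the lever or touch the bar or the back of the lever, leave the short lever alone, and do not move anything else on the table.

Things in the scene. Friction and masses are not known exactly. Their poses are not given: they have to be found in the camera images.
- brake_stand: Fixed stand, top 145 mm high: grey round pedestal on a 70 mm square foot, with a level grip bar and the LONG lever. Origin on the table under the bar's axis. Its +y runs along the bar, the pedestal is at y = -75 mm, the lever on the -x side of the bar, roughly facing the robot. Place and yaw vary; it may be left or right of the other stand.
- brake_lever (a joint): Long lever: aluminium blade 24 mm tall, 12 mm thick, 165 mm from pivot to the 24 mm ball at its end. Turns level about an upright pivot at x -55, y -65 mm of the stand. 0 rad = out, slanted 0.30 rad away from the bar; grows when pressed to the bar; hard stop at 0.38, about 25 mm short of it. Springs back: 100 mm from the pivot it takes 3 N at first, 7 N just before the stop.
- brake_face (a point): Point on the long lever's pressing face (away from the bar), mid-height of the blade (120 mm above the table, free space over and under it), 100 mm from the pivot. Moves with the lever: +x = direction to press, square to the blade; +y along the blade to the ball; z up. A 10 to 20 N push here holds it surely on its stop; over 60 N is forcing it.
- brake_bar (a point): Middle of the grip bar's ribbed grey sleeve, on the bar's axis. Fixed bar: 22 mm steel tube, sleeve 30 mm thick, 120 mm above the table, 180 mm long from the pedestal, y = -75 to +105 mm in the stand's frame; this point is at y = 47.5 mm. Axes as the stand's. Not to be touched.
- brake_rear (a point): Point on the back of the long lever's blade (the bar side), straight behind brake_face, axes as brake_face. The back is not to be touched, so the lever cannot be gripped or hooked.
- clutch_stand: The other handle stand, made like the brake stand with the same bar, but with the SHORT lever. Origin and axes as the brake stand's.
- clutch_lever (a joint): Short clutch lever, plain flat blade 85 mm long without a ball, pivoted, sprung and read like the long one. It must stay out, near 0.
- ink_jar: Amber jar with white cap, 56 mm across, 80 mm high, loose, between the two stands. Origin under its centre.
- size_bottle: White bottle, 54 mm across, 130 mm high, loose, behind the stands. Origin under its centre.
- pigment_tin: Aluminium tin, 68 mm across, 70 mm high, loose, behind the stands. Origin under its centre.
- brush: Brush lying on the table between the stands, pointing away from the robot, loose.
- dropper: Small amber dropper bottle, 34 mm across, 75 mm high, loose, behind the jar. Origin under its centre.

How it is judged:
By the outcome, as a careful person would: the job done as asked, in the order asked, and still so for the second after the job is handed in, while the arm keeps its last pose, push and grip.
It also fails if it takes over 38 s, if anything falls off the work surface, if the arm or the gripper's body presses on something with over 40 N, if the wrist force passes 120 N, or if a joint passes its speed limit or range.

## Working session

There is one attempt and no reset: what is moved stays moved. The work goes in short steps, Python scripts to look and compute and a tool call to move; the robot and the scene stay as the last step left them, time stands still between calls to the robot, and variables do not carry over. Pictures are saved under pics/ and viewed, about 8 in all and at most 12, crops included, and the job is handed in when it is done.

Besides the shell and the picture viewer there is one more tool, called after "Emit:" in YAML: its name, and indented under it one key for each argument. play_rows: Moves the arm, as the interface text tells. Its arguments: {"type":"object","properties":{"commands":{"type":"array","items":{"type":"array","items":{"type":"array","items":{"type":"number"}}}}},"required":["commands"]}

```bash
mkdir -p pics
cat > h.py <<'E'
import numpy as np, cv2
from station import r
def px(c,u,v):
    z=float(c["range_z"][int(v),int(u)]); K=c["intrinsics"]
    p=np.array([(u-K[0,2])/K[0,0]*z, -(v-K[1,2])/K[1,1]*z, -z,1])
    return (c["extrinsics"]@p)[:3]
E
python3 - <<'E'
from h import *
for n in("top","side"):
    c=r.capture(n); np.savez(f"{n}0.npz",**c)
    cv2.imwrite(f"pics/{n}0.png",c["image"][:,:,::-1]); print(n,c["extrinsics"].round(3).tolist(),c["intrinsics"].tolist())
s=r.sense(); print(s["time_s"],s["ee_rot"],s["wrist_force"])
E
```

```text
top [[-0.051, 0.977, -0.205, 0.428], [-0.999, -0.049, 0.014, -0.023], [0.004, 0.206, 0.979, 0.903], [0.0, 0.0, 0.0, 1.0]] [[379.42975878470406, 0.0, 320.35673387505256], [0.0, 379.42975878470406, 196.48837526300898], [0.0, 0.0, 1.0]]
side [[-0.964, 0.179, -0.196, 0.422], [-0.264, -0.69, 0.674, 0.629], [-0.015, 0.702, 0.712, 0.783], [0.0, 0.0, 0.0, 1.0]] [[429.48127042130886, 0.0, 323.12498088106275], [0.0, 429.48127042130886, 200.22517190694745], [0.0, 0.0, 1.0]]
0.1 [[-9.17264527e-01 -3.98277572e-01 -8.73521155e-04]
 [-3.98278517e-01  9.17262850e-01  1.75708169e-03]
 [ 1.01442274e-04  1.95961341e-03 -9.99998075e-01]] [ 0.4357989   0.14436019 -0.33592795]
```

View pics/top0.png

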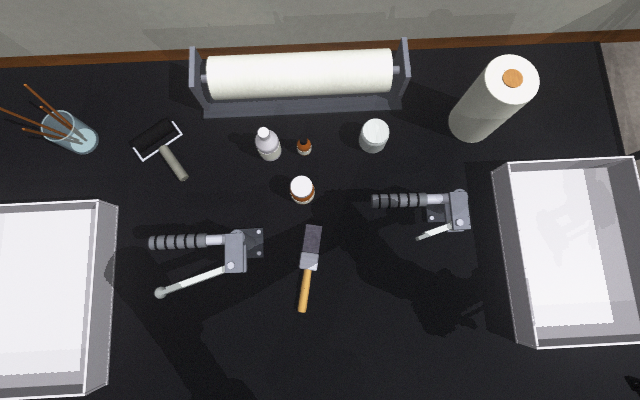

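View pics/side0.png

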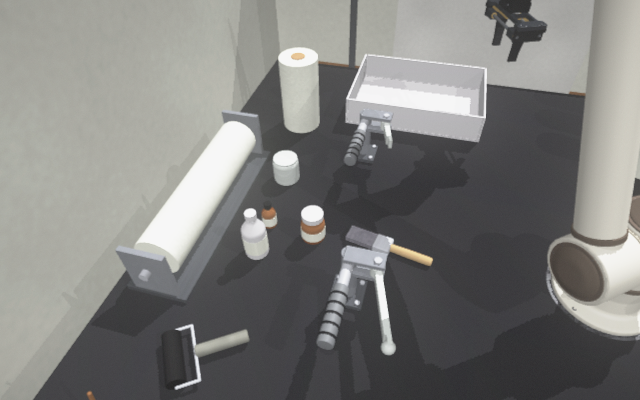

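The top view shows the long-lever stand on the left: ball at about (160,293), pivot near (232,266), and bar from (150,242) to (225,240). The short-lever stand is on the right, at about (440,205). In the side view the long lever's ball is at (388,348).

Run:
```python
from h import *
c=dict(np.load("top0.npz")); s=dict(np.load("side0.npz"))
cv2.imwrite("pics/crop1.png",cv2.resize(c["image"][215:310,140:280,::-1],None,fx=5.5,fy=5.5,interpolation=cv2.INTER_CUBIC))
for u,v in [(160,293),(170,289),(180,285),(190,281),(200,278),(210,274),(220,270),(230,267),(152,242),(170,241),(190,241),(210,240),(218,240),(236,240),(236,262),(258,236)]: print("top",u,v,px(c,u,v).round(4))
for u,v in [(388,348),(383,310),(380,290),(327,340),(336,305),(344,275)]: print("side",u,v,px(s,u,v).round(4))
```

```text
top 160 293 [0.4118 0.2917 0.1311]
top 170 289 [0.4185 0.2714 0.1333]
top 180 285 [0.4252 0.2529 0.1308]
top 190 281 [0.4319 0.2328 0.1325]
top 200 278 [0.4368 0.2135 0.1311]
top 210 274 [0.4435 0.1931 0.1335]
top 220 270 [0.4503 0.1738 0.1316]
top 230 267 [0.4546 0.1497 0.15  ]
top 152 242 [0.5127 0.3101 0.1342]
top 170 241 [0.5127 0.2731 0.1364]
top 190 241 [0.511  0.2342 0.1327]
top 210 240 [0.511  0.1939 0.1329]
top 218 240 [0.5105 0.1784 0.1301]
top 236 240 [0.5073 0.1393 0.1427]
top 236 262 [0.4638 0.1389 0.1456]
top 258 236 [0.5276 0.1155 0.0125]
side 388 348 [0.4137 0.3034 0.1297]
side 383 310 [0.4328 0.2406 0.1334]
side 380 290 [0.4447 0.2011 0.1305]
side 327 340 [0.5101 0.3185 0.1362]
side 336 305 [0.5121 0.2515 0.1331]
side 344 275 [0.5135 0.1864 0.1305]
```

View pics/crop1.png

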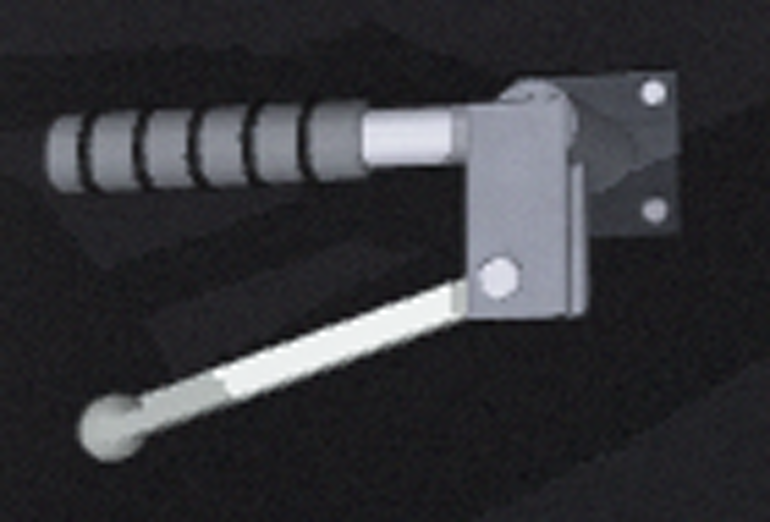

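The crop puts the pivot bolt at (231,265), the ball at (160,293) and the bar end at u≈149. That gives a pivot at about (0.457, 0.149), a slant of about 0.30 rad and a stand yaw near 0. `brake_face` is then about (0.423, 0.243, 0.12), and about (0.460, 0.249) at the stop. I'll shut the fingers and turn the jaw axis to the press direction (turn of +1.07 rad).

Emit:
play_rows:
  commands:
    - [[0.02,0.04,0.005,0,0,0.13,1],[0.04,0.08,0.01,0,0,0.26,1],[0.06,0.12,0.01,0,0,0.39,1],[0.08,0.16,0.01,0,0,0.52,1],[0.1,0.2,0.01,0,0,0.65,1]]

```text
time_s: 0.6
tcp_pos: [0.3493, -0.3715, 0.2322]
ee_rot: [[-0.485, -0.875, -0.0], [-0.875, 0.485, 0.0], [-0.0, 0.001, -1.0]]
wrist_force: [2.3, -0.8, 0.0]
gripper_width: 0.633
```

Emit:
play_rows:
  commands:
    - [[0.015,0.045,0,0,0,0.12,1],[0.03,0.09,0,0,0,0.24,1],[0.045,0.135,0,0,0,0.36,1],[0.05,0.18,0,0,0,0.42,1],[0.05,0.225,0,0,0,0.42,1]]

```text
time_s: 1.1
tcp_pos: [0.3992, -0.1463, 0.2322]
ee_rot: [[-0.09, -0.996, -0.0], [-0.996, 0.09, 0.0], [-0.0, 0.0, -1.0]]
wrist_force: [0.8, 0.7, -0.2]
gripper_width: 0.172
```

Emit:
play_rows:
  commands:
    - [[0,0.045,0,0,0,0,1],[0,0.09,0,0,0,0,1],[0,0.135,0,0,0,0,1],[-0.01,0.18,0,0,0,0,1],[-0.02,0.225,0,0,0,0,1]]

```text
time_s: 1.6
tcp_pos: [0.3782, 0.0784, 0.2324]
ee_rot: [[-0.091, -0.996, -0.0], [-0.996, 0.091, 0.0], [-0.0, 0.0, -1.0]]
wrist_force: [1.4, 0.2, 0.0]
gripper_width: 0.003
```

Emit:
play_rows:
  commands:
    - [[-0.005,0.045,0,0,0,0,1],[-0.01,0.09,0,0,0,0,1],[-0.015,0.135,0,0,0,0,1],[-0.018,0.167,0,0,0,0,1],[-0.018,0.167,-0.03,0,0,0,1]]

```text
time_s: 2.1
tcp_pos: [0.3629, 0.2494, 0.2052]
ee_rot: [[-0.086, -0.996, 0.007], [-0.996, 0.086, 0.007], [-0.008, -0.006, -1.0]]
wrist_force: [0.2, -0.6, -0.7]
gripper_width: 0.007
```

Emit:
play_rows:
  commands:
    - [[0,0,-0.03,0,0,0,1],[0,0,-0.06,0,0,0,1],[0,0,-0.09,0,0,0,1],[0,0,-0.102,0,0,0,1],[0,0,-0.102,0,0,0,1]]

```text
time_s: 2.6
tcp_pos: [0.3599, 0.2424, 0.0986]
ee_rot: [[-0.091, -0.996, -0.003], [-0.996, 0.091, -0.004], [0.005, 0.003, -1.0]]
wrist_force: [0.0, -0.7, -0.1]
gripper_width: 0.004
```

```bash
cat > snap.py <<'E'
import sys
from h import *
n=sys.argv[1]
a=r.capture("top"); b=r.capture("side")
A=cv2.resize(a["image"][195:325,130:280],None,fx=2.6,fy=2.6,interpolation=cv2.INTER_CUBIC)
B=cv2.resize(b["image"][215:375,290:440],None,fx=2.6,fy=2.6,interpolation=cv2.INTER_CUBIC)
H=max(len(A),len(B)); A=cv2.copyMakeBorder(A,0,H-len(A),0,0,0); B=cv2.copyMakeBorder(B,0,H-len(B),0,0,0)
cv2.imwrite(f"pics/{n}.png",np.hstack([A,B])[:,:,::-1])
s=r.sense(); print(s["time_s"],s["tcp_pos"],s["wrist_force"],s["joints"])
E
python3 snap.py pre
```

```text
2.7 [0.36123866 0.243964   0.10077126] [ 0.33235048 -0.34064803  0.6009353 ] [ 5.55505834e+01  1.18050004e+01 -3.47736936e+01  2.21937090e-02
 -4.34243986e+01 -6.07627478e+01]
```

View pics/pre.png

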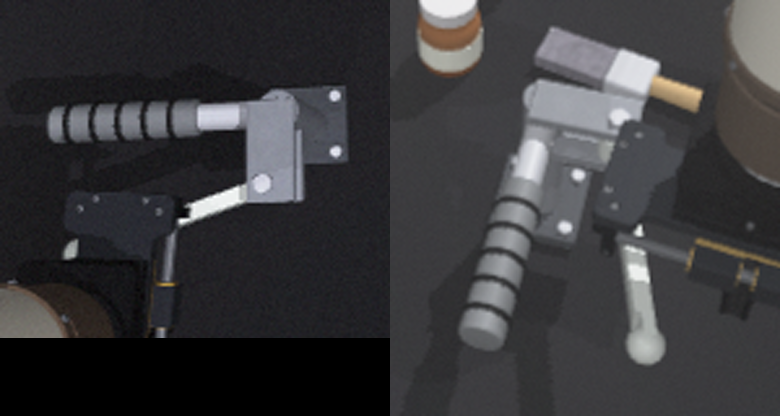

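The top panel shows the gripper body over the lever, with the ball just visible at (72,250). The pivot bolt is at (262,183) and the lever is still out. A rod-like part of the gripper shows at (168,270) in the top panel and (660,248) in the side panel, so I'm checking its height.

Run:
```python
from h import *
a=r.capture("top"); b=r.capture("side")
for x,y in[(168,270),(168,240),(178,212),(186,210),(165,310),(120,215),(120,240)]: print("top",x,y,px(a,130+x/2.6,195+y/2.6).round(3))
for x,y in[(655,248),(640,243),(680,255),(720,265),(735,300),(608,242),(606,210),(625,200),(640,160),(632,265)]: print("side",x,y,px(b,290+(x-390)/2.6,215+y/2.6).round(3))
```

```text
top 168 270 [0.399 0.205 0.188]
top 168 240 [0.42  0.206 0.187]
top 178 212 [0.439 0.197 0.194]
top 186 210 [0.44  0.197 0.176]
top 165 310 [0.373 0.204 0.196]
top 120 215 [0.439 0.23  0.214]
top 120 240 [0.422 0.23  0.215]
side 655 248 [0.418 0.271 0.19 ]
side 640 243 [0.428 0.27  0.189]
side 680 255 [0.403 0.271 0.188]
side 720 265 [0.38  0.275 0.194]
side 735 300 [0.363 0.254 0.121]
side 608 242 [0.446 0.274 0.188]
side 606 210 [0.45  0.267 0.212]
side 625 200 [0.441 0.259 0.213]
side 640 160 [0.437 0.228 0.213]
side 632 265 [0.431 0.252 0.131]
```

The rails sit at z ≥ 0.176, above the stand's 0.150, so there is clearance. Next is a slow press.

Emit:
play_rows:
  commands:
    - [[0.015,0,0,0,0,0,1],[0.03,0,0,0,0,0,1],[0.035,0,0,0,0,0,1],[0.04,0,0,0,0,0,1],[0.045,0,0,0,0,0,1]]

```text
time_s: 3.3
tcp_pos: [0.4065, 0.2435, 0.1004]
ee_rot: [[-0.092, -0.996, -0.0], [-0.996, 0.092, -0.0], [0.0, 0.0, -1.0]]
wrist_force: [-0.2, 0.2, -0.1]
gripper_width: 0.007
```

Emit:
play_rows:
  commands:
    - [[0.005,0,0,0,0,0,1],[0.01,0,0,0,0,0,1],[0.015,0,0,0,0,0,1],[0.02,0,0,0,0,0,1],[0.02,0,0,0,0,0,1]]

```text
time_s: 3.8
tcp_pos: [0.4258, 0.2439, 0.1002]
ee_rot: [[-0.091, -0.996, -0.001], [-0.996, 0.091, -0.0], [0.0, 0.001, -1.0]]
wrist_force: [-5.3, 2.4, 0.8]
gripper_width: 0.007
```

Emit:
play_rows:
  commands:
    - [[0.004,0.001,0,0,0,0,1],[0.008,0.001,0,0,0,0,1],[0.012,0.002,0,0,0,0,1],[0.015,0.002,0,0,0,0,1],[0.015,0.002,0,0,0,0,1]]

```text
time_s: 4.3
tcp_pos: [0.4402, 0.2458, 0.1002]
ee_rot: [[-0.091, -0.996, -0.002], [-0.996, 0.091, -0.0], [0.001, 0.002, -1.0]]
wrist_force: [-6.3, 3.3, 1.5]
gripper_width: 0.006
```

Emit:
play_rows:
  commands:
    - [[0.001,0,0,0,0,0,1],[0.002,0,0,0,0,0,1],[0.002,0,0,0,0,0,1]]

```text
time_s: 4.6
tcp_pos: [0.442, 0.2459, 0.1003]
ee_rot: [[-0.091, -0.996, -0.002], [-0.996, 0.091, -0.0], [0.0, 0.002, -1.0]]
wrist_force: [-7.2, 3.4, 1.6]
gripper_width: 0.01
```

Emit:
play_rows:
  commands:
    - [[0.001,0,0,0,0,0,1],[0.002,0,0,0,0,0,1],[0.002,0,0,0,0,0,1]]

```text
time_s: 4.9
tcp_pos: [0.4439, 0.246, 0.1002]
ee_rot: [[-0.091, -0.996, -0.002], [-0.996, 0.091, -0.0], [0.0, 0.002, -1.0]]
wrist_force: [-6.7, 3.5, 0.6]
gripper_width: 0.005
```

Emit:
play_rows:
  commands:
    - [[0.001,0,0,0,0,0,1],[0.001,0,0,0,0,0,1],[0.001,0,0,0,0,0,1]]

```text
time_s: 5.2
tcp_pos: [0.4448, 0.246, 0.1002]
ee_rot: [[-0.091, -0.996, -0.002], [-0.996, 0.091, -0.0], [0.0, 0.002, -1.0]]
wrist_force: [-7.2, 3.2, 1.2]
gripper_width: 0.003
```

Emit:
play_rows:
  commands:
    - [[0.001,0,0,0,0,0,1],[0.001,0,0,0,0,0,1]]

```text
time_s: 5.4
tcp_pos: [0.4458, 0.2459, 0.1002]
ee_rot: [[-0.091, -0.996, -0.002], [-0.996, 0.091, -0.0], [0.0, 0.002, -1.0]]
wrist_force: [-7.3, 3.6, 1.3]
gripper_width: 0.006
```

Emit:
play_rows:
  commands:
    - [[0.001,0,0,0,0,0,1],[0.001,0,0,0,0,0,1]]

```text
time_s: 5.6
tcp_pos: [0.4467, 0.2459, 0.1001]
ee_rot: [[-0.091, -0.996, -0.002], [-0.996, 0.091, -0.0], [0.0, 0.002, -1.0]]
wrist_force: [-5.9, 3.0, 1.1]
gripper_width: 0.007
```

Emit:
play_rows:
  commands:
    - [[0.001,0,0,0,0,0,1],[0.001,0,0,0,0,0,1]]

```text
time_s: 5.8
tcp_pos: [0.4476, 0.2459, 0.1001]
ee_rot: [[-0.091, -0.996, -0.002], [-0.996, 0.091, -0.0], [0.001, 0.002, -1.0]]
wrist_force: [-7.4, 4.1, 1.8]
gripper_width: 0.004
```

Emit:
play_rows:
  commands:
    - [[0.001,0,0,0,0,0,1],[0.002,0,0,0,0,0,1],[0.002,0,0,0,0,0,1]]

```text
time_s: 6.1
tcp_pos: [0.4485, 0.2458, 0.1001]
ee_rot: [[-0.091, -0.996, -0.004], [-0.996, 0.091, -0.001], [0.001, 0.004, -1.0]]
wrist_force: [-11.2, 4.7, 3.2]
gripper_width: 0.005
```

Emit:
play_rows:
  commands:
    - [[0.001,0,0,0,0,0,1],[0.001,0,0,0,0,0,1]]

```text
time_s: 6.3
tcp_pos: [0.4486, 0.2458, 0.1]
ee_rot: [[-0.091, -0.996, -0.006], [-0.996, 0.091, -0.001], [0.001, 0.006, -1.0]]
wrist_force: [-14.4, 5.6, 4.8]
gripper_width: 0.003
```

```bash
python3 snap.py mid
```

```text
6.4 [0.44857315 0.24577964 0.10000078] [-14.24476206   5.89537989   4.38675735] [ 46.79057037  18.66794202 -24.53107673  -0.28849373 -47.07931128
 -51.83008392]
```

View pics/mid.png

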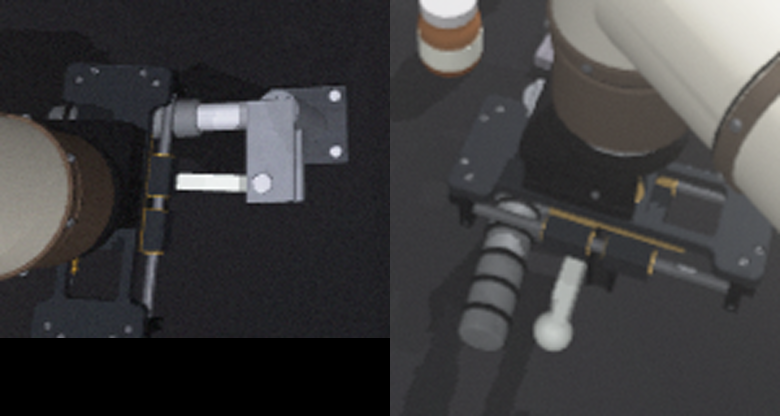

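The side panel shows the lever close to parallel with the bar, its ball at (553,332) with a clear gap to the bar. The TCP stalls at 0.4486 while the force climbs, so this is the stop. I'll add a little and hold.

Emit:
play_rows:
  commands:
    - [[0.001,0,0,0,0,0,1],[0.001,0,0,0,0,0,1],[0.001,0,0,0,0,0,1],[0.001,0,0,0,0,0,1],[0.001,0,0,0,0,0,1]]

```text
time_s: 6.9
tcp_pos: [0.4486, 0.2457, 0.1]
ee_rot: [[-0.091, -0.996, -0.008], [-0.996, 0.091, -0.001], [0.002, 0.007, -1.0]]
wrist_force: [-19.2, 5.9, 7.2]
gripper_width: 0.005
```

Emit:
play_rows:
  commands:
    - [[0,0,0,0,0,0,1],[0,0,0,0,0,0,1],[0,0,0,0,0,0,1],[0,0,0,0,0,0,1],[0,0,0,0,0,0,1]]

```text
time_s: 7.4
tcp_pos: [0.4486, 0.2457, 0.1]
ee_rot: [[-0.091, -0.996, -0.008], [-0.996, 0.091, -0.001], [0.002, 0.007, -1.0]]
wrist_force: [-17.5, 7.2, 7.1]
gripper_width: 0.005
```

Emit:
play_rows:
  commands:
    - [[0,0,0,0,0,0,1],[0,0,0,0,0,0,1],[0,0,0,0,0,0,1],[0,0,0,0,0,0,1],[0,0,0,0,0,0,1]]

```text
time_s: 7.9
tcp_pos: [0.4487, 0.2458, 0.1]
ee_rot: [[-0.091, -0.996, -0.008], [-0.996, 0.091, -0.001], [0.002, 0.007, -1.0]]
wrist_force: [-18.0, 7.0, 6.8]
gripper_width: 0.003
```

```bash
python3 -c "
from h import *
np.savez('side_stop.npz',**r.capture('side')); s=r.sense(); print(s['tcp_pos'],s['wrist_force'],s['ee_rot'][0])"
```

```text
[0.4486508  0.24575272 0.09997131] [-17.10634323   7.35547597   6.73319878] [-0.09133939 -0.99579103 -0.00757227]
```

It held against the stop for over 1.5 s at about 18 N. Backing off until the lever is fully clear.

Emit:
play_rows:
  commands:
    - [[-0.01,0,0,0,0,0,1],[-0.02,-0.001,0,0,0,0,1],[-0.03,-0.002,0,0,0,0,1],[-0.04,-0.003,0,0,0,0,1],[-0.05,-0.003,0,0,0,0,1]]

```text
time_s: 8.45
tcp_pos: [0.4031, 0.2428, 0.1007]
ee_rot: [[-0.091, -0.996, 0.002], [-0.996, 0.091, 0.001], [-0.001, -0.001, -1.0]]
wrist_force: [0.1, 1.1, -0.6]
gripper_width: 0.006
```

Emit:
play_rows:
  commands:
    - [[-0.015,0,0,0,0,0,1],[-0.03,0,0,0,0,0,1],[-0.036,0,0,0,0,0,1],[-0.036,0,0,0,0,0,1],[-0.036,0,0,0,0,0,1]]

```text
time_s: 8.95
tcp_pos: [0.3673, 0.2434, 0.1009]
ee_rot: [[-0.09, -0.996, 0.001], [-0.996, 0.09, 0.001], [-0.001, -0.001, -1.0]]
wrist_force: [0.9, -0.4, -0.0]
gripper_width: 0.003
```

```bash
python3 snap.py out
```

```text
9.05 [0.36748721 0.24317709 0.10065059] [-0.09691142  0.34016074  0.24874354] [ 5.47628236e+01  1.22304084e+01 -3.41963945e+01  1.32346765e-02
 -4.35338447e+01 -5.99871164e+01]
```

View pics/out.png

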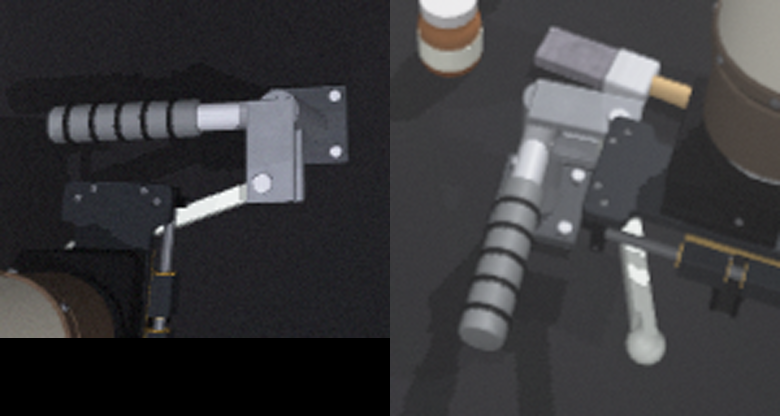

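In the side panel the ball is back at (646,346), the same as before the first press, so the lever is fully out. Now the second press.

Emit:
play_rows:
  commands:
    - [[0.015,0,0,0,0,0,1],[0.03,0,0,0,0,0,1],[0.037,0,0,0,0,0,1],[0.044,0,0,0,0,0,1],[0.051,0,0,0,0,0,1]]

```text
time_s: 9.55
tcp_pos: [0.4178, 0.2423, 0.1]
ee_rot: [[-0.092, -0.996, -0.002], [-0.996, 0.092, -0.001], [0.001, 0.002, -1.0]]
wrist_force: [-4.2, 1.1, 0.3]
gripper_width: 0.006
```

Emit:
play_rows:
  commands:
    - [[0.006,0.001,0,0,0,0,1],[0.012,0.002,0,0,0,0,1],[0.018,0.003,0,0,0,0,1],[0.024,0.003,0,0,0,0,1],[0.028,0.003,0,0,0,0,1]]

```text
time_s: 10.05
tcp_pos: [0.4451, 0.2459, 0.0999]
ee_rot: [[-0.091, -0.996, -0.003], [-0.996, 0.091, -0.0], [0.001, 0.003, -1.0]]
wrist_force: [-7.2, 4.2, 0.7]
gripper_width: 0.006
```

Emit:
play_rows:
  commands:
    - [[0.002,0,0,0,0,0,1],[0.004,0,0,0,0,0,1],[0.006,0,0,0,0,0,1],[0.007,0,0,0,0,0,1],[0.007,0,0,0,0,0,1]]

```text
time_s: 10.55
tcp_pos: [0.4486, 0.2457, 0.0998]
ee_rot: [[-0.092, -0.996, -0.008], [-0.996, 0.092, -0.001], [0.002, 0.008, -1.0]]
wrist_force: [-18.6, 7.7, 6.2]
gripper_width: 0.007
```

Emit:
play_rows:
  commands:
    - [[0,0,0,0,0,0,1],[0,0,0,0,0,0,1],[0,0,0,0,0,0,1],[0,0,0,0,0,0,1],[0,0,0,0,0,0,1]]

```text
time_s: 11.05
tcp_pos: [0.4486, 0.2457, 0.0997]
ee_rot: [[-0.091, -0.996, -0.008], [-0.996, 0.091, -0.001], [0.002, 0.008, -1.0]]
wrist_force: [-17.5, 7.5, 6.2]
gripper_width: 0.005
```

```bash
python3 snap.py stop2; python3 -c "
from h import *
c=r.capture('side'); cv2.imwrite('pics/full2.png',c['image'][:,:,::-1]); a=np.load('side_stop.npz')['image']
print(np.abs(a.astype(int)-c['image'])[215:375,290:440].mean())"
```

```text
11.15 [0.44857229 0.24574447 0.09972278] [-18.29575323   7.33930312   6.83925527] [ 46.74200581  18.7427955  -24.42762632  -0.38650679 -47.21070196
 -51.72791262]
1.3921805555555555
```

View pics/full2.png

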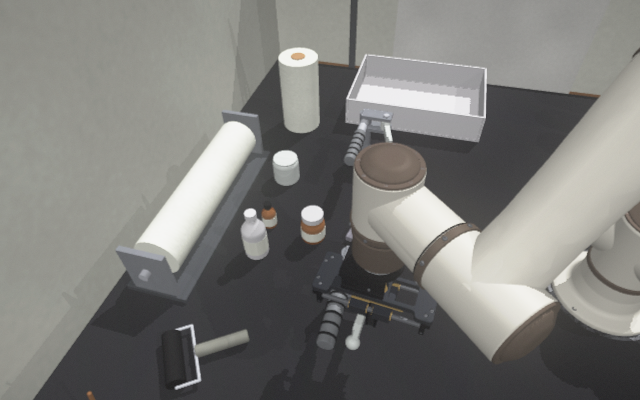

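The picture shows the lever held in, ball at (353,342), with a clear gap to the bar. The jar, bottle, tin, dropper and other stand are where they were, and the force and position match the first press. Handing in.

```bash
python3 -c "
from station import r
print(r.finish_job())"
```

```text
the job is handed in; nothing more can be done
None
```

I pressed the long brake lever to its stop twice with the back of the shut fingers, and handed the job in at about 11 s, still holding the second press.

- **First press:** the lever came up against its stop and I held it there for over 1.5 s at about 18–20 N. I then backed right off, and in the picture the ball had returned to its starting position.
- **Second press:** it stalled at the same position, TCP x 0.4486 m, with about 18 N in the press direction.
- **Last checks:** the last side picture matches the first press and shows a clear gap between lever and bar. The jar, bottle, tin, dropper and short-lever stand looked unmoved. The brush was hidden by the arm in that picture but looked unmoved between the presses.
- **Disagreement:** the stop came about 4 mm further than I had estimated from the images. It was still unmistakable, because the force climbed while the arm stood still.
- **Not measured:** I did not measure the gap itself. About 7 N sideways (friction) and 7 N vertical showed at the wrist during both holds, putting the total near 21 N.

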